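Lock the tube rotator's rotor with its spring clip

TASK

Refit the rotor of the tube rotator: push the blue rotor disc along its spindle until it is fully home and the groove is bare, then take the orange-handled spring clip from its stand and press it down square onto the spindle, into that groove, until it snaps fully home, and let go. Press with feeling (it needs about 15 N and must never bear on the spindle or rotor with 60 N or more), and leave the other things on the bench where they are.

Things in the scene. Friction and masses are not known exactly. Their poses are not given: they have to be found in the camera images.
- axis_ref (a point): Fixed point on the axis of the rotator's steel spindle, 135 mm above the bench. The groove's centre is on the axis within 6 mm of it either way, differently each time: find it by touch or sight. Frame: y along the spindle from the free end to the motor; z square to it, upwards (leans 15 degrees to the motor, as the spindle rises 15 degrees to its free end); x level, across.
- rotor (a joint): How far the rotor is out from home along the spindle, towards the free end (axis_ref -y), in m: 0 is fully home against its stop, 0.04 the most. It starts 15 to 35 mm out, its hub covering the groove. It slides stiffly (about 4 N), stays where it is left and does not turn. It does not tell where the groove is.
- head: White motor head (110 x 90 x 100 mm), fixed; origin and frame as axis_ref. Spindle: groove 12 mm wide, 26 mm in diameter; beyond it an end cap 34 mm in diameter and 34 mm long. Rotor: blue disc 140 mm in diameter, 12 mm thick; its black hub, 48 mm in diameter, sticks out 45 mm towards the free end and, home, ends flush with the groove's edge, 6 mm from the groove's centre.
- clip_grip (a point): Centre of the spring clip's orange grip, a block 24 (x) by 20 (y) by 48 mm (z, up). The clip is 94 mm high, 44 mm wide, 10 mm thick; below the grip are a steel crown and two sprung legs, open at the bottom. It stands upright, unfastened, in its stand's slot and lifts straight out. Pinch the grip across x. The bore's centre is 56 mm below (clip -z).
- clip_bore (a point): Centre of the clip's bore, 13.5 mm above its lowest points; y along the bore, z up to the grip. Seated, it is on the spindle's axis in the groove, y along the spindle, either way round; side play is 1 mm each way. The leg tips meet the groove with it about 19 mm above the axis, spread, then snap under. Stopped more than 20 mm above, it sits on the cap or hub: shift it along.
- stand: Grey fixed stand for the clip, 100 (x) by 56 (y) by 16 mm, with a slot 50 by 13 mm whose floor is 6 mm above the bench; origin at the centre of its underside, its x axis that of the clip.
- clip: The spring clip as a whole (origin at the bore's centre; frame as the bore's; about 70 to 120 g).
- rotator: The tube rotator, fixed to the bench: white base 150 (x) by 200 (y) mm and head, about 170 mm high; origin on the bench straight below axis_ref, y towards the motor; the base lies from 35 to 235 mm along y, the motor head from 85 mm, up to 50 mm above the spindle axis.
- spare_rotor: Bystander, to be left alone: spare blue rotor disc lying flat, 140 mm across, with a 48 mm hub, 50 mm high.
- dishes: Bystander, to be left alone: stack of three petri dishes, 90 mm across, 45 mm high.
- reagent: Bystander, to be left alone: amber reagent bottle, 56 mm across, 100 mm high.
- stain_box: Bystander, to be left alone: open red box 100 x 140 x 60 mm with stain vials.
- screwdriver: Bystander, to be left alone: screwdriver 180 mm long lying on the bench.

How it is judged:
By the outcome, as a careful person would: the job done as asked, in the order asked, and still so for the second after the job is handed in, with the robot touching nothing.
It also fails if it takes over 54 s, if anything falls off the work surface, if the arm or the gripper's body presses on something with over 40 N, if the wrist force passes 120 N, or if a joint passes its speed limit or range.

ROBOT

A 6-joint arm with a two-finger parallel gripper is mounted at the origin on the work surface. World frame = base frame: x ahead of the robot, y to its left, z up, the work surface at z = 0. Lengths are in m, angles in rad, forces in N, time in s.
With the tool pointing down it reaches from about 0.4 to 0.925 m from the base axis. Payload 12.5 kg.
Tool frame: the origin (TCP) lies on the front face of the gripper's body, between the roots of the fingers; the fingertips stand 78 mm ahead of it and the grasp point (between the pads) lies 59 mm ahead of it; z points along the fingers, y is the line along which they close (so a half turn about z gives the same grasp; the last joint's range is limited). The gripper opens to 95 mm and grips with 3 to 60 N. Pads are 20 mm wide; open, the fingers measure 119 mm over their backs; the gripper's body (75 mm by 180 mm) begins 59 mm behind the grasp point.
Start: joints at [1.161, 0.491, 1.559, -0, 1.092, -0.106], TCP at [0.187, 0.596, 0.292] pointing down, gripper open.
Joint ranges: [-3.1, 3.1], [-0.84, 2.19], [0.05, 2.79], [-1.13, 4.28], [0.06, 2.93], [-2.69, 2.69]. Speed limits (rad/s): [2.22, 2.22, 2.79, 3.14, 3.14, 3.14].

INTERFACE

Orientations are given as a unit quaternion [w, x, y, z].
In Python, from plant import get_obs, get_image, order gives the robot as it stands.
- The arm moves only by the tool jog_arm, never from a script. Its argument "commands" is a list of rows, each a list of 5 numbers: the shift along the world's x, y, z in mm, then the turn about the world's z in degrees, then the finger opening in mm, from 0 to 95.1. A call has 1 to 12 rows; each row is the pose to reach, as a shift and turn from the pose commanded when the call began; what a row does not reach only later rows make up. A row lasts 1/8 s, in which the tool goes at most 62.5 mm and 10.7 degrees, less where a joint would pass 70% of its speed; a pose out of reach is approached as far as the arm can. A call with a gripper value outside its range is refused whole. The fingers move at their own pace and stop on an object; the grip force is fixed at half the most. Time passes only in rows, so rows that repeat a pose let the fingers close. It gives the time, the measured TCP pose, the force, the opening and the grip force at its end, in the units of the state.
- get_obs(): the state, without advancing time (a new reading comes with each control period).
- get_image(name): name is "side" or "top"; returns a dict with "pixels" (480x640x3 uint8, red, green, blue), "range_z" (480x640 float32, m along the optical axis (not along the pixel's ray), 0 where there is no reading), "K" (3x3 intrinsics, pixels), "dist_coeffs" ([k1, k2, p1, p2, k3] as OpenCV has them; the pictures are not rectified), "origin" and "rotation" of the camera in the world. Camera axes: x right, y up, looking along -z (the intrinsics and any distortion apply to the point x, -y, -z); pixel columns grow to the right and rows downward; lengths in m; the calibration is good to about 2 mm. A picture is of the moment at which its call begins.
- order.close_job(): hands the job in; it is judged then, once.
The state is a dict: "time_s": time; "joint_positions": joint angles; "qd": joint speeds; "effort": joint torques, N m; "tcp_pos": TCP position; "ee_rot": TCP orientation; "contact_force": force on the tool from outside, world axes, zero at the start; "ft_torque": the same for the moment, N m; "finger_gap": finger opening in m; "grasp_force": force on a finger pad.
Only numpy, scipy, OpenCV 4.12 (cv2) and the standard library are available. Lean on these libraries where they do the work, as an engineer would, in place of code of your own. Each camera call takes 0.05 s, during which the arm holds its last target. There are 200 camera calls.

## Working session

There is one attempt and no reset: what is moved stays moved. The work goes in short steps, Python scripts to look and compute and a tool call to move; the robot and the scene stay as the last step left them, time stands still between calls to the robot, and variables do not carry over. Pictures are saved under pics/ and viewed, at most 10 in all, crops included, and the job is handed in when it is done.

Besides the shell and the picture viewer there is one more tool, called after ">>>" as name([rows], argument=value, ...), one row to a line, values as JSON. jog_arm: Moves the arm, as the interface text tells. Its arguments: {"type":"object","properties":{"commands":{"type":"array"}},"required":["commands"]}

```bash
mkdir -p pics; cat > h.py <<'E'
import numpy as np, cv2
from plant import get_obs, get_image, order
def cloud(im):
    K=np.array(im["K"]);z=im["range_z"];h,w=z.shape
    u,v=np.meshgrid(np.arange(w),np.arange(h))
    p=cv2.undistortPoints(np.stack([u,v],-1).reshape(-1,1,2).astype(np.float64),K,np.array(im["dist_coeffs"])).reshape(h,w,2)
    c=np.stack([p[...,0]*z,-p[...,1]*z,-z],-1)
    P=c@np.array(im["rotation"]).T+np.array(im["origin"])
    P[z<=0]=np.nan
    return P
E
python3 - <<'E'
from h import *
o=get_obs(); print({k:np.round(v,3) for k,v in o.items()})
for n in ("side","top"):
    im=get_image(n); np.save(n+".npy",im,allow_pickle=True)
    cv2.imwrite(f"pics/{n}0.png",im["pixels"][...,::-1])
    print(n,np.round(im["origin"],3),np.round(im["rotation"],3).tolist(),im["K"],im["dist_coeffs"],(im["range_z"]>0).mean())
E
```

```text
{'time_s': np.float64(0.0), 'joint_positions': array([ 1.161,  0.492,  1.559, -0.   ,  1.092, -0.106]), 'qd': array([-0.002,  0.001,  0.   ,  0.001, -0.   , -0.001]), 'effort': array([ 0.0000e+00, -6.1263e+01, -2.5820e+01,  6.9000e-02,  4.8000e-02,
       -0.0000e+00]), 'tcp_pos': array([0.187, 0.596, 0.292]), 'ee_rot': array([-0.   ,  0.151,  0.988, -0.001]), 'contact_force': array([ 0.807,  0.576, -0.457]), 'ft_torque': array([ 0.057, -0.029, -0.001]), 'grasp_force': np.float64(0.0), 'finger_gap': np.float64(0.095)}
side [ 0.33  -0.876  1.254] [0.936, 0.334, -0.045, -0.103] [[558.91134841   0.         321.65993014]
 [  0.         558.91134841 234.372045  ]
 [  0.           0.           1.        ]] [-0.12875321  0.          0.          0.          0.        ] 0.9959342447916667
top [0.328 0.041 1.747] [-0.705, -0.048, 0.047, 0.706] [[618.3541833    0.         329.85820632]
 [  0.         618.3541833  236.5777286 ]
 [  0.           0.           1.        ]] [-0.11362648  0.          0.          0.          0.        ] 0.9960286458333333
```

View pics/side0.png

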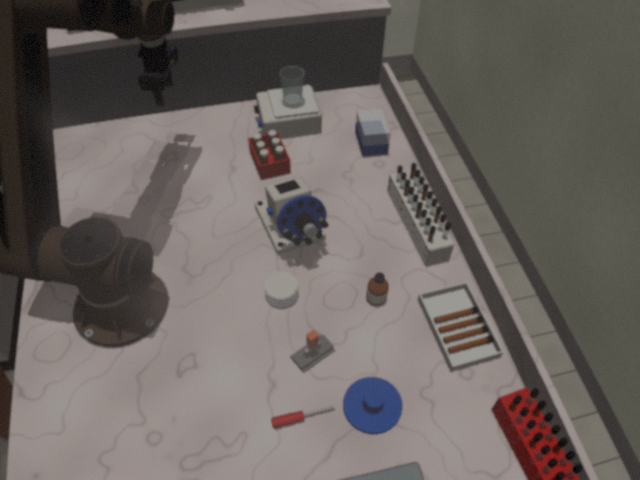

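View pics/top0.png

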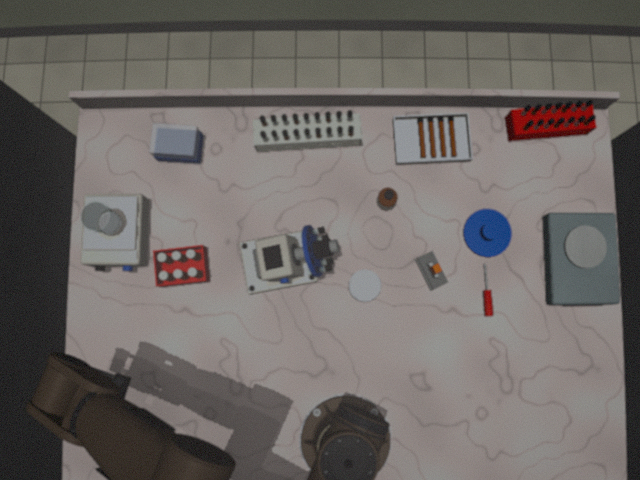

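The side view shows the clip's orange grip at (312,338), its stand below it, and the spindle's free end at (310,230). In the top view the grip is at (435,268), the cap end at (338,247) and the disc at (308,252). Next I'll measure them.

```bash
sed -i 's/np.array(im\["rotation"\]).T/R.from_quat(np.roll(im["rotation"],-1)).as_matrix().T/; 2i from scipy.spatial.transform import Rotation as R' h.py
python3 - <<'E'
from h import *
def ld(n): return np.load(n+".npy",allow_pickle=True).item()
for n in ("side","top"):
    im=ld(n);P=cloud(im);hsv=cv2.cvtColor(im["pixels"],cv2.COLOR_RGB2HSV);H,S,V=[hsv[...,i].astype(int) for i in range(3)]
    z=P[...,2]
    print(n,"bench z",np.nanmedian(P[300:330,380:400] if n=="top" else P[370:400,230:260],axis=(0,1)).round(4))
    og=(H>3)&(H<16)&(S>140)&(V>120)&(z>.05)&(z<.13)
    m=np.zeros_like(og); 
    if n=="side": m[325:350,300:325]=1
    else: m[255:280,425:445]=1
    q=P[og&m]; print(" grip n",len(q),"mean",q.mean(0).round(4),"max",q.max(0).round(4),"min",q.min(0).round(4))
    t=q[q[:,2]>.09]; print(" top",len(t),t.mean(0).round(4) if len(t) else "")
    # stand
    m=np.zeros_like(og)
    if n=="side": m[328:372,285:340]=1
    else: m[245:295,412:452]=1
    st=m&(z>.011)&(z<.022)&(S<70)
    q=P[st]; r=cv2.minAreaRect((q[:,:2]*1000).astype(np.float32)); print(" stand",len(q),r,np.median(q[:,2]).round(4))
    # disc
    m=np.zeros_like(og)
    if n=="side": m[185:250,265:335]=1
    else: m[220:285,295:330]=1
    bl=m&(H>105)&(H<130)&(S>130)&(z>.05)
    q=P[bl]; c=np.median(q,0); u,s,vt=np.linalg.svd(q-c); print(" disc",len(q),c.round(4),q.min(0).round(3),q.max(0).round(3),"normal",vt[2].round(3),(s/len(q)**.5).round(4))
    print(" head top", [ (P[260,275] if n=="top" else P[186,288]).round(3)])
    if n=="top":
        for r_ in (243,247,251): print([(c,*P[r_,c].round(3)) for c in range(312,346,3)])
    else:
        for r_ in (226,230,234): print([(c,*P[r_,c].round(3)) for c in range(296,330,3)])
    I=im["pixels"][170:260,250:350] if n=="side" else im["pixels"][225:305,235:345]
    J=im["pixels"][315:380,280:345] if n=="side" else im["pixels"][240:300,405:460]
    np.save(n+"_c.npy",0)
    a=cv2.resize(I,None,fx=4,fy=4,interpolation=3); b=cv2.resize(J,(300,a.shape[0]),interpolation=3)
    cv2.imwrite(f"pics/{n}1.png",np.hstack([a,b])[...,::-1])
E
```

```text
side bench z [ 0.2929 -0.2905 -0.    ]
 grip n 21 mean [ 0.468  -0.2467  0.0993] max [ 0.4752 -0.2392  0.1042] min [ 0.4604 -0.2531  0.0917]
 top 21 [ 0.468  -0.2467  0.0993]
 stand 487 ((469.88775634765625, -246.46542358398438), (104.42207336425781, 52.276214599609375), 24.726947784423828) 0.0158
 disc 11 [0.4899 0.0991 0.1906] [0.436 0.095 0.1  ] [0.52  0.168 0.201] normal [-0.219  0.726  0.651] [0.053  0.0108 0.0018]
 head top [array([0.496, 0.192, 0.15 ])]
[(296, np.float64(0.492), np.float64(0.062), np.float64(0.131)), (299, np.float64(0.498), np.float64(0.05), np.float64(0.144)), (302, np.float64(0.505), np.float64(0.043), np.float64(0.15)), (305, np.float64(0.512), np.float64(0.038), np.float64(0.153)), (308, np.float64(0.519), np.float64(0.036), np.float64(0.154)), (311, np.float64(0.526), np.float64(0.032), np.float64(0.157)), (314, np.float64(0.535), np.float64(0.034), np.float64(0.152)), (317, np.float64(0.553), np.float64(0.077), np.float64(0.099)), (320, np.float64(0.561), np.float64(0.079), np.float64(0.094)), (323, np.float64(0.564), np.float64(0.056), np.float64(0.12)
[... 3740 characters left out ...]
15, np.float64(0.508), np.float64(0.081), np.float64(0.154)), (318, np.float64(0.508), np.float64(0.073), np.float64(0.152)), (321, np.float64(0.508), np.float64(0.065), np.float64(0.154)), (324, np.float64(0.507), np.float64(0.058), np.float64(0.157)), (327, np.float64(0.507), np.float64(0.05), np.float64(0.162)), (330, np.float64(0.508), np.float64(0.042), np.float64(0.155)), (333, np.float64(0.507), np.float64(0.034), np.float64(0.157)), (336, np.float64(0.509), np.float64(0.026), np.float64(0.145)), (339, np.float64(0.525), np.float64(0.017), np.float64(-0.002)), (342, np.float64(0.525), np.float64(0.008), np.float64(0.002)), (345, np.float64(0.525), np.float64(-0.0), np.float64(0.003))]
```

View pics/top1.png

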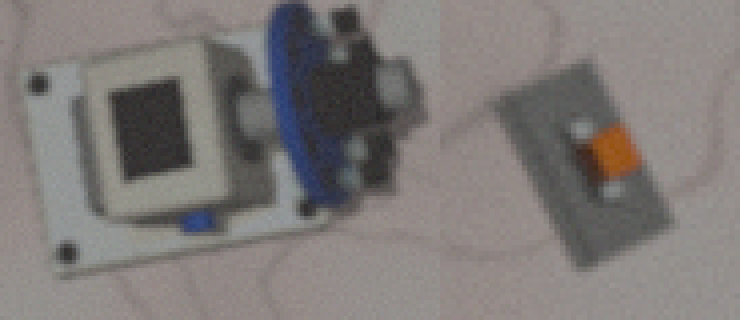

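View pics/side1.png

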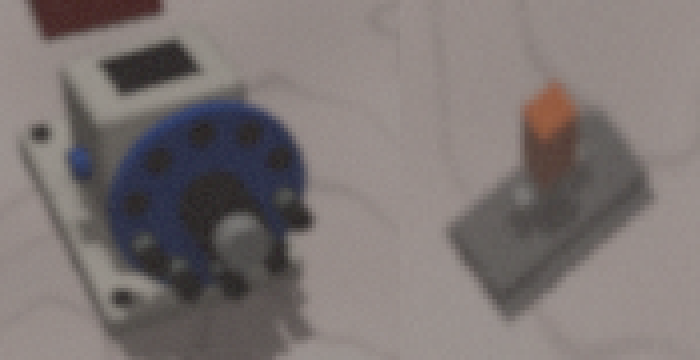

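The crops show the disc face carrying tubes on its lower half. Its upper part, above the hub (side crop around (205,130)), is free to push on. The groove is still hidden behind the hub. The stand is turned about 25°. Next I'll fit the yaws and the axis line.

```bash
cat >> h.py <<'E'
def avg(n,k=6):
    ims=[get_image(n) for _ in range(k)]
    im=dict(ims[0]); im["range_z"]=np.median([i["range_z"] for i in ims],0); im["pixels"]=np.mean([i["pixels"] for i in ims],0).astype(np.uint8)
    return im
def big(m):
    n,l,s,_=cv2.connectedComponentsWithStats(m.astype(np.uint8)); return l==1+np.argmax(s[1:,4])
def plane(im,uv,z):
    K=np.array(im["K"]);p=cv2.undistortPoints(np.array(uv,float).reshape(-1,1,2),K,np.array(im["dist_coeffs"])).reshape(-1,2)
    d=np.c_[p[:,0],-p[:,1],-np.ones(len(p))]@R.from_quat(np.roll(im["rotation"],-1)).as_matrix().T
    o=np.array(im["origin"]); return o+d*((z-o[2])/d[:,2])[:,None]
def rect(im,m,z):
    c=max(cv2.findContours(m.astype(np.uint8),0,1)[0],key=len).reshape(-1,2)
    q=plane(im,c,z)[:,:2]*1000
    return [np.round(v,1) for v in cv2.minAreaRect(q.astype(np.float32))]
E
python3 - <<'E'
from h import *
for n in ("side","top"):
    im=avg(n); np.save(n+".npy",im,allow_pickle=True)
    P=cloud(im);z=P[...,2];x=P[...,0];y=P[...,1]
    hsv=cv2.cvtColor(im["pixels"],cv2.COLOR_RGB2HSV);H,S,V=[hsv[...,i].astype(int) for i in range(3)]
    near=(abs(x-.468)<.09)&(abs(y+.245)<.09)
    print(n,"stand",rect(im,big(near&(z>.008)),.016))
    g=near&(H<18)&(S>120)&(z>.09); 
    print(" griptop",rect(im,big(near&(z>.092)&(S>100)),.1), P[big(near&(z>.092)&(S>100))].mean(0).round(4))
    hd=(abs(x-.49)<.12)&(y>.12)&(y<.30)&(z>.135)
    print(" headtop",rect(im,big(hd),.155), np.nanmedian(z[big(hd)]))
    hx=big(hd); q=P[hx]; A=np.c_[q[:,:2],np.ones(len(q))]
    co=np.linalg.lstsq(A,q[:,2],rcond=None)[0]; print(" head top plane slope",co.round(3))
    bs=(abs(x-.49)<.12)&(y>.05)&(y<.34)&(z>.008)&(z<.05)&(S<60)
    print(" base z", np.nanmedian(z[bs]), rect(im,big((abs(x-.49)<.15)&(y>-.0)&(y<.36)&(z>.008)),.02))
    sp=(abs(x-.52)<.04)&(y<.075)&(y>-.02)&(z>.11)
    q=P[big(sp)]; print(" cap/hub rows", q.min(0).round(3),q.max(0).round(3))
    if n=="top":
        for a in np.arange(.012,.085,.006):
            s=q[abs(q[:,1]-a)<.003]
            if len(s): print("  y",a.round(3),"x",s[:,0].min().round(4),s[:,0].max().round(4),"mid",((s[:,0].min()+s[:,0].max())/2).round(4),"z",np.percentile(s[:,2],85).round(4))
E
```

```text
side stand [array([ 462.9, -234.5]), array([103.8,  70.7]), np.float64(27.6)]
 griptop [array([ 467.4, -247.7]), array([22.9, 18.7]), np.float64(27.9)] [ 0.4679 -0.2471  0.0989]
 headtop [array([492.4, 170.6]), array([113.1,  90.4]), np.float64(12.8)] 0.15134813867728447
 head top plane slope [ 0.067 -0.132  0.141]
 base z 0.023921449512861237 [array([507.8, 212.4]), array([193.2, 267.5]), np.float64(10.3)]
 cap/hub rows [0.491 0.017 0.11 ] [0.543 0.075 0.164]
top stand [array([ 469.5, -244.4]), array([101.4,  52.3]), np.float64(22.2)]
 griptop [array([ 467.8, -243.2]), array([22.7, 19.5]), np.float64(26.1)] [ 0.4682 -0.2434  0.0996]
 headtop [array([493.5, 184. ]), array([110.9,  96.4]), np.float64(10.9)] 0.15070560636727803
 head top plane slope [ 0.036 -0.151  0.16 ]
 base z 0.02525712797110291 [array([506.3, 152.2]), array([162.7, 274. ]), np.float64(11.0)]
 cap/hub rows [0.492 0.021 0.123] [0.544 0.074 0.166]
  y 0.024 x 0.5084 0.5383 mid 0.5233 z 0.1561
  y 0.03 x 0.5066 0.5408 mid 0.5237 z 0.1603
  y 0.036 x 0.4989 0.537 mid 0.5179 z 0.158
  y 0.042 x 0.497 0.5444 mid 0.5207 z 0.1582
  y 0.048 x 0.4962 0.5424 mid 0.5193 z 0.1611
  y 0.054 x 0.496 0.5401 mid 0.5181 z 0.1604
  y 0.06 x 0.4939 0.5399 mid 0.5169 z 0.159
  y 0.066 x 0.4937 0.5412 mid 0.5175 z 0.1574
  y 0.072 x 0.4915 0.5385 mid 0.515 z 0.1555
```

>>> jog_arm([
  [20,-30,50,-10,0],
  [332,-546,50,-62,0],
  [332,-546,50,-62,0],
  [332,-546,50,-62,0],
  [332,-546,50,-62,0],
  [332,-546,50,-62,0],
  [332,-546,50,-62,0],
  [332,-546,50,-62,0],
  [332,-546,50,-62,0],
  [332,-546,50,-62,0],
  [332,-546,50,-62,0],
  [332,-546,50,-62,0],
])

```text
time_s: 2.2
tcp_pos: [0.5199, 0.0482, 0.3419]
ee_rot: [0.0, 0.64, 0.768, -0.0]
contact_force: [-1.3, -0.3, -0.2]
finger_gap: 0.0003
grasp_force: 0.0
```

>>> jog_arm([
  [0,0,-50,0,0],
  [0,0,-85,0,0],
  [0,0,-92,0,0],
  [0,0,-92,0,0],
  [-1,5,-93,0,0],
  [-2,10,-95,0,0],
  [-3,15,-96,0,0],
  [-4,20,-97,0,0],
  [-5,25,-99,0,0],
])

```text
time_s: 3.32
tcp_pos: [0.5139, 0.0758, 0.2433]
ee_rot: [0.0, 0.639, 0.769, 0.0]
contact_force: [-0.1, 0.3, -0.4]
finger_gap: 0.0006
grasp_force: 0.0
```

>>> jog_arm([
  [-1,4,-1,0,0],
  [-2,8,-2,0,0],
  [-2,12,-3,0,0],
  [-3,15,-4,0,0],
  [-3,15,-4,0,0],
])

```text
time_s: 3.95
tcp_pos: [0.5109, 0.0906, 0.2392]
ee_rot: [-0.0, 0.639, 0.769, 0.0]
contact_force: [-0.3, -0.2, -1.3]
finger_gap: 0.0006
grasp_force: 0.6
```

```bash
python3 - <<'E'
from h import *
a=get_image("side")["pixels"][150:270,240:370]; b=get_image("top")["pixels"][205:305,235:345]
a=cv2.resize(a,(400,370),interpolation=3);b=cv2.resize(b,(400,370),interpolation=3)
cv2.imwrite("pics/push1.png",np.hstack([a,b])[...,::-1])
E
```

```text
(no output)
```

View pics/push1.png

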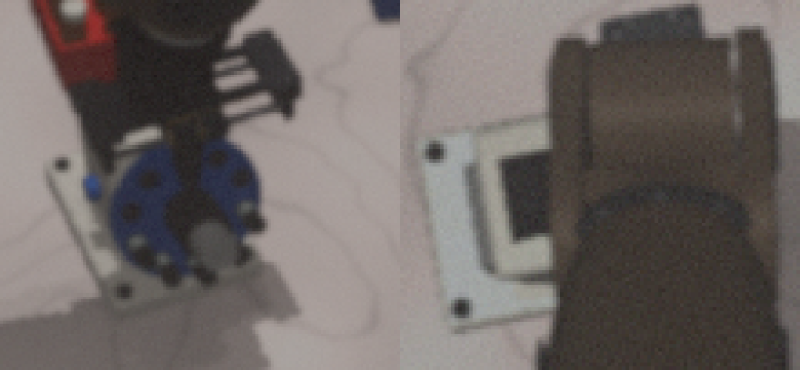

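The fingers are at (190,180), just above the hub and in front of the disc's upper face, clear of the tubes. I'll keep pushing.

>>> jog_arm([
  [-1,3,-1,0,0],
  [-1,6,-2,0,0],
  [-2,9,-2,0,0],
  [-2,9,-2,0,0],
])

```text
time_s: 4.55
tcp_pos: [0.5089, 0.0997, 0.2372]
ee_rot: [0.0, 0.639, 0.769, 0.0]
contact_force: [0.3, -1.6, -1.8]
finger_gap: 0.0004
grasp_force: 0.7
```

>>> jog_arm([
  [-1,3,-1,0,0],
  [-1,6,-2,0,0],
  [-1,6,-2,0,0],
])

```text
time_s: 4.92
tcp_pos: [0.5078, 0.1057, 0.2352]
ee_rot: [-0.0, 0.639, 0.769, 0.0]
contact_force: [0.7, -0.4, 1.9]
finger_gap: 0.0005
grasp_force: 0.7
```

>>> jog_arm([
  [0,2,0,0,0],
  [-1,4,-1,0,0],
])

```text
time_s: 5.18
tcp_pos: [0.5074, 0.1083, 0.2346]
ee_rot: [0.001, 0.638, 0.77, -0.001]
contact_force: [2.5, -23.5, 11.0]
finger_gap: 0.0007
grasp_force: 12.7
```

```bash
python3 - <<'E'
from h import *
a=get_image("side")["pixels"][150:270,240:370]
cv2.imwrite("pics/push2.png",cv2.resize(a,(520,480),interpolation=3)[...,::-1])
for _ in range(3): get_image("side"); print(get_obs()["contact_force"].round(2))
E
```

```text
[  1.79 -16.73   5.87]
[  1.05 -16.36   6.24]
[  1.61 -14.96   6.05]
```

View pics/push2.png

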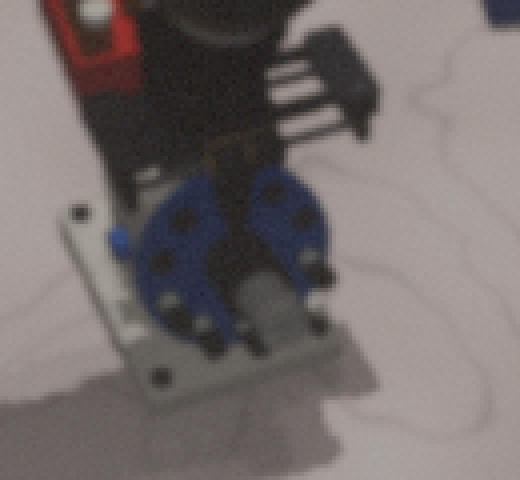

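Firm contact (17 N, square to the disc) shows the rotor is home, and the cap now stands well clear of the hub in the view (around (275,310)). Next I'll back off, lift and go over the clip.

>>> jog_arm([
  [2,-10,6,0,0],
  [8,-45,20,0,0],
  [8,-50,90,2,0],
  [-40,-353,90,14.5,60],
  [-40,-353,90,14.5,60],
  [-40,-353,90,14.5,60],
  [-40,-353,90,14.5,60],
  [-40,-353,90,14.5,60],
  [-40,-353,90,14.5,60],
  [-40,-353,90,14.5,60],
])

```text
time_s: 6.62
tcp_pos: [0.4668, -0.2434, 0.3241]
ee_rot: [-0.0, 0.537, 0.844, 0.0]
contact_force: [1.1, 1.1, 0.4]
finger_gap: 0.0592
grasp_force: 0.0
```

```bash
python3 - <<'E'
from h import *
o=get_obs();print(o["contact_force"].round(2))
for n in ("top","side"):
    im=avg(n); np.save(n+"2.npy",im,allow_pickle=True)
    a=im["pixels"][225:275,290:350] if n=="top" else im["pixels"][190:250,270:335]
    a=cv2.resize(a,(390,360),interpolation=2)
    if n=="top": A=a
    if n=="top":
        P=cloud(im)
        for r_ in (244,247,250): print([(c,*(P[r_,c]*1000).round(0).astype(int).tolist()) for c in range(304,344,2)])
cv2.imwrite("pics/home.png",np.hstack([A,a])[...,::-1])
E
```

```text
[1.06 1.07 0.38]
[(304, 528, 110, 137), (306, 528, 105, 137), (308, 528, 100, 141), (310, 527, 94, 147), (312, 527, 89, 149), (314, 527, 84, 148), (316, 527, 79, 150), (318, 527, 73, 146), (320, 528, 68, 138), (322, 527, 63, 145), (324, 527, 58, 150), (326, 526, 53, 153), (328, 526, 47, 152), (330, 526, 42, 158), (332, 526, 37, 158), (334, 525, 32, 160), (336, 526, 27, 152), (338, 529, 21, 128), (340, 545, 14, 1), (342, 545, 8, 3)]
[(304, 520, 110, 141), (306, 519, 105, 145), (308, 519, 99, 148), (310, 519, 94, 150), (312, 519, 89, 152), (314, 519, 84, 150), (316, 518, 78, 154), (318, 519, 73, 151), (320, 519, 68, 149), (322, 519, 63, 147), (324, 519, 58, 149), (326, 519, 53, 151), (328, 518, 47, 157), (330, 518, 42, 159), (332, 518, 37, 159), (334, 518, 32, 157), (336, 518, 27, 158), (338, 520, 21, 137), (340, 537, 14, -1), (342, 536, 8, 1)]
[(304, 511, 110, 147), (306, 511, 105, 146), (308, 511, 99, 148), (310, 510, 94, 154), (312, 511, 89, 150), (314, 510, 84, 154), (316, 511, 78, 152), (318, 510, 73, 154), (320, 512, 68, 144), (322, 511, 63, 147), (324, 511, 58, 151), (326, 511, 53, 151), (328, 511, 47, 150), (330, 510, 42, 155), (332, 511, 37, 151), (334, 510, 32, 156), (336, 510, 27, 154), (338, 512, 21, 142), (340, 528, 14, 1), (342, 528, 8, 1)]
```

View pics/home.png

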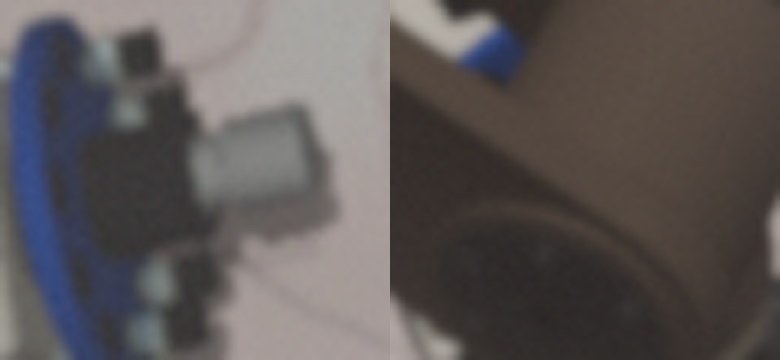

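The top crop shows the bare groove at (205,165), the hub edge at x≈190 and the cap from x≈218 to 308. The arm blocks the side view. Next, the cap centre line by ray casting.

```bash
python3 - <<'E'
from h import *
im=np.load("top2.npy",allow_pickle=True).item()
g=cv2.cvtColor(im["pixels"],cv2.COLOR_RGB2GRAY); P=cloud(im)
hsv=cv2.cvtColor(im["pixels"],cv2.COLOR_RGB2HSV).astype(int)
# profile across cap, rows 236..258 at several columns; half-level edges by saturation-free height mask
for c in (326,328,330,332,334):
    print(c,g[236:260,c].tolist(),"z>.08 rows",np.where(P[230:265,c,2]>.08)[0][[0,-1]]+230)
print("along row 246/247",g[246,314:342].tolist(),g[247,314:342].tolist())
E
```

```text
326 [162, 164, 164, 163, 153, 128, 110, 114, 122, 127, 129, 129, 128, 126, 120, 113, 104, 95, 94, 96, 97, 100, 103, 104] z>.08 rows [241 253]
328 [162, 164, 164, 161, 141, 116, 111, 117, 124, 128, 130, 132, 130, 125, 120, 111, 99, 91, 91, 94, 97, 111, 133, 142] z>.08 rows [241 253]
330 [163, 163, 166, 156, 130, 112, 114, 120, 126, 130, 131, 131, 129, 124, 116, 109, 98, 90, 93, 95, 98, 103, 123, 141] z>.08 rows [240 253]
332 [166, 165, 164, 149, 122, 110, 114, 123, 128, 131, 132, 131, 128, 123, 115, 104, 94, 93, 95, 96, 96, 100, 116, 139] z>.08 rows [240 252]
334 [167, 165, 156, 131, 109, 106, 116, 125, 129, 132, 132, 130, 126, 120, 110, 100, 91, 92, 97, 97, 95, 111, 135, 146] z>.08 rows [239 252]
along row 246/247 [59, 57, 56, 58, 70, 96, 118, 125, 126, 119, 121, 126, 129, 130, 130, 131, 131, 131, 132, 132, 132, 127, 110, 92, 89, 103, 128, 148] [56, 59, 57, 57, 71, 100, 123, 130, 129, 121, 121, 128, 129, 130, 132, 132, 131, 131, 131, 131, 130, 126, 115, 95, 89, 97, 117, 144]
```

```bash
python3 - <<'E'
from h import *
im=np.load("top2.npy",allow_pickle=True).item()
print("axis pts",plane(im,[[326,246.7]],.138).round(4),plane(im,[[330,246.1]],.139).round(4),plane(im,[[334,245.35]],.1405).round(4))
print("hub edge",plane(im,[[318.8,246.5]],.151+.0045).round(4),"cap back",plane(im,[[323.3,246.5]],.152).round(4),"cap end",plane(im,[[335.95,246.5]],.161).round(4))
s=np.load("side.npy",allow_pickle=True).item()
a=cv2.cvtColor(s["pixels"],cv2.COLOR_RGB2GRAY)[220:242,296:326]; print(a)
E
```

```text
axis pts [[0.5209 0.0526 0.138 ]] [[0.5224 0.0421 0.139 ]] [[0.5242 0.0317 0.1405]]
hub edge [[0.5194 0.0711 0.1555]] cap back [[0.5198 0.0595 0.152 ]] cap end [[0.5187 0.0267 0.161 ]]
[[ 42  41  42  43  44  43  41  44  43  43  42  42  42  46  44  44  42  44
   48  49  48  50  57  66  72  69  62  57  58  84]
 [ 43  41  41  42  44  42  43  42  42  43  43  42  44  42  45  43  42  45
   48  48  49  50  52  61  59  55  51  49  51  67]
 [ 41  43  40  42  43  42  43  41  42  43  46  47  52  55  55  53  48  46
   45  45  49  49  49  53  51  47  45  45  46  52]
 [ 41  41  43  41  43  42  43  43  43  49  59  69  76  81  82  77  70  57
   48  45  46  49  49  49  45  45  44  43  44  46]
 [ 41  41  38  39  42  42  43  46  50  64  80  93 103 105 103 101  92  77
   59  50  48  48  49  48  47  43  43  44  44  45]
 [ 42  43  40  43  40  41  43  47  62  82  96 108 112 114 113 110 104  92
   77  59  49  48  49  49  47  45  43  44  44  45]
 [ 42  41  42  40  40  41  44  55  76  94 107 113 115 114 112 109 104  97
   85  69  55  49  50  48  47  48  52  52  49  51]
 [ 46  43  42  42  40  40  49  63  84 10
[... 1135 characters left out ...]
 73  76  76  78  80  82
   80  75  63  52  45  45  47  54  71  84  92 113]
 [ 56  51  48  46  48  49  58  64  65  60  53  58  65  69  70  76  83  84
   85  81  70  57  50  50  54  61  74  79  89 110]
 [ 50  45  47  47  48  50  53  56  57  51  46  47  52  55  62  72  81  85
   86  81  75  66  62  59  64  70  75  78  87 108]
 [ 45  44  46  46  48  49  50  51  47  43  43  42  43  45  52  68  79  82
   80  80  77  73  71  71  73  76  78  81  95 114]
 [ 45  43  45  47  49  51  55  54  50  46  42  43  42  42  49  61  72  77
   78  78  76  77  76  76  78  79  82  89 103 124]
 [ 46  43  45  44  51  61  67  65  61  54  47  43  41  44  46  54  67  72
   76  76  78  77  77  77  80  82  89  94 106 124]]
```

```bash
python3 - <<'E'
from h import *
s=np.load("side.npy",allow_pickle=True).item()
print(plane(s,[[311.3,230.8],[310.5,230.8]],.145).round(4))
o=get_obs(); print(o["tcp_pos"].round(4))
# grip from both, top-face masks
for n in("top","side"):
    im=np.load(n+".npy",allow_pickle=True).item();P=cloud(im)
    hsv=cv2.cvtColor(im["pixels"],cv2.COLOR_RGB2HSV).astype(int)
    m=big((abs(P[...,0]-.468)<.03)&(abs(P[...,1]+.245)<.03)&(hsv[...,1]>110)&(hsv[...,2]>130)&(hsv[...,0]<20))
    v,u=np.where(m);w=1; print(n,m.sum(),plane(im,[[u.mean(),v.mean()]],.1).round(4))
E
```

```text
[[0.5257 0.0261 0.145 ]
 [0.5237 0.0266 0.145 ]]
[ 0.467  -0.2435  0.3243]
top 50 [[ 0.4681 -0.2441  0.1   ]]
side 51 [[ 0.4684 -0.246   0.1   ]]
```

>>> jog_arm([
  [1,-1.5,-60,0.5,60],
  [1,-1.5,-120,0.5,60],
  [1,-1.5,-170,0.5,60],
  [1,-1.5,-187,0.5,60],
  [1,-1.5,-187,0.5,60],
  [1,-1.5,-187,0.5,15],
  [1,-1.5,-187,0.5,15],
  [1,-1.5,-187,0.5,15],
  [1,-1.5,-187,0.5,15],
  [1,-1.5,-187,0.5,15],
  [1,-1.5,-187,0.5,15],
])

```text
time_s: 8.6
tcp_pos: [0.468, -0.2452, 0.1374]
ee_rot: [0.0, 0.533, 0.846, 0.0]
contact_force: [0.4, -0.8, 2.6]
finger_gap: 0.0238
grasp_force: 30.0
```

>>> jog_arm([
  [-1,2,1,0,15],
  [-2,4,1,0,15],
  [-3,6,1,0,15],
  [-4,8,1,0,15],
])

```text
time_s: 9.1
tcp_pos: [0.4646, -0.2381, 0.1386]
ee_rot: [0.002, 0.533, 0.846, -0.0]
contact_force: [1.7, -7.0, -0.2]
finger_gap: 0.0237
grasp_force: 30.0
```

>>> jog_arm([
  [-1,2,0,0,15],
  [-2,4,0,0,15],
  [-3,6,0,0,15],
  [-4,8.3,0,0,15],
  [-4,8.3,0,0,15],
])

```text
time_s: 9.72
tcp_pos: [0.4606, -0.2295, 0.1385]
ee_rot: [0.002, 0.533, 0.846, -0.0]
contact_force: [1.6, -6.1, -2.2]
finger_gap: 0.0239
grasp_force: 30.0
```

>>> jog_arm([
  [-1,2,8,0,15],
  [-2,5,20,0,15],
  [-3,6,60,0,15],
  [-3,6,120,0,15],
  [-3,6,180,0,15],
  [20,150,192,-8,15],
  [54,250,192,-15,15],
  [54,250,192,-15,15],
  [54,250,192,-15,15],
  [54,250,192,-15,15],
  [54,250,192,-15,15],
])

```text
time_s: 11.1
tcp_pos: [0.5134, 0.0213, 0.3304]
ee_rot: [-0.0, 0.638, 0.77, -0.0]
contact_force: [-0.1, -0.3, -2.3]
finger_gap: 0.0238
grasp_force: 30.0
```

```bash
python3 - <<'E'
from h import *
im=get_image("side")
cv2.imwrite("pics/tilt.png",cv2.resize(im["pixels"][130:270,220:400],(720,560),interpolation=2)[...,::-1])
P=cloud(im);hsv=cv2.cvtColor(im["pixels"],cv2.COLOR_RGB2HSV).astype(int)
E
```

```text
(no output)
```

View pics/tilt.png

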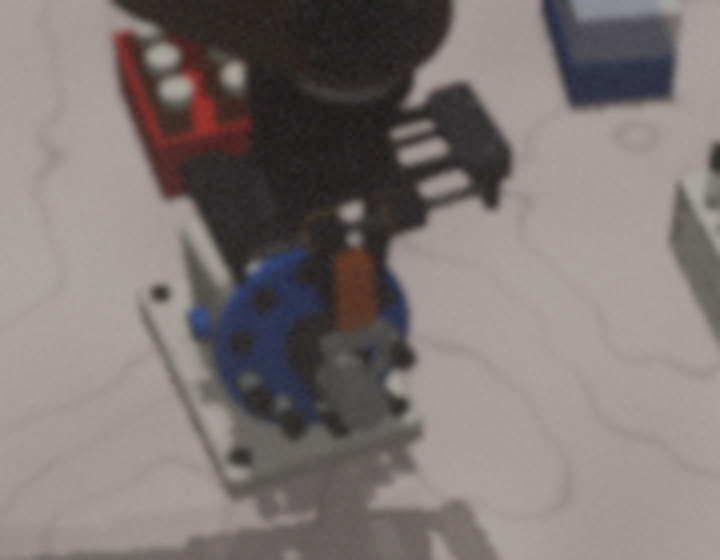

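The clip is held with its grip at (355,290) and its legs at about (355,350), in front of the cap. Next I'll measure its lean from depth.

```bash
python3 - <<'E'
from h import *
im=avg("side",10);P=cloud(im);hsv=cv2.cvtColor(im["pixels"],cv2.COLOR_RGB2HSV).astype(int)
x,y,z=np.moveaxis(P,-1,0)
d=np.array([-.185,.983]);t=get_obs()["tcp_pos"];print(t.round(4))
h=(x-t[0])*d[0]+(y-t[1])*d[1]; l=(x-t[0])*d[1]-(y-t[1])*d[0]
near=(abs(l)<.05)&(abs(h)<.05)
og=near&(hsv[...,1]>100)&(hsv[...,0]<20)&(z>.22)&(z<.32)
for a,b,m in((0,1,og),):
    print("orange n",m.sum(),"slope dh/dz",np.polyfit(z[m],h[m],1).round(3),"lat",l[m].min().round(4),l[m].max().round(4),l[m].mean().round(4),"z",z[m].min().round(3),z[m].max().round(3))
for za in np.arange(.195,.30,.008):
    m=near&(abs(z-za)<.004)&(abs(l)<.022)
    if m.sum(): print(za.round(3),m.sum(),"h",np.median(h[m]).round(4),"lat",l[m].min().round(3),l[m].max().round(3))
E
```

```text
[0.5139 0.0209 0.3302]
orange n 181 slope dh/dz [ 0.289 -0.092] lat -0.0133 0.0112 -0.0015 z 0.249 0.294
0.203 20 h -0.0194 lat -0.021 0.018
0.211 20 h -0.0191 lat -0.022 0.019
0.219 18 h -0.0175 lat -0.021 0.019
0.227 27 h -0.0168 lat -0.02 0.02
0.235 56 h -0.015 lat -0.022 0.02
0.243 10 h -0.0158 lat -0.012 0.006
0.251 28 h -0.0176 lat -0.018 0.013
0.259 33 h -0.0165 lat -0.018 0.014
0.267 42 h -0.0146 lat -0.02 0.016
0.275 46 h -0.0129 lat -0.022 0.018
0.283 46 h -0.0123 lat -0.021 0.019
0.291 74 h -0.0082 lat -0.02 0.018
0.299 27 h -0.0114 lat -0.02 0.021
```

>>> jog_arm([
  [1,40,0,0,15],
  [1,68,-15,0,15],
  [1,68,-29,0,15],
  [1.5,63,-48,0,15],
  [1.5,63,-48,0,15],
  [1.5,63,-48,0,15],
])

```text
time_s: 12.4
tcp_pos: [0.5157, 0.0838, 0.2827]
ee_rot: [0.0, 0.639, 0.769, 0.0]
contact_force: [0.0, 0.6, -0.2]
finger_gap: 0.0239
grasp_force: 30.0
```

```bash
python3 - <<'E'
from h import *
im=avg("side",4)
cv2.imwrite("pics/above.png",cv2.resize(im["pixels"][170:260,250:350],(700,600),interpolation=2)[...,::-1])
print(get_obs()["tcp_pos"].round(4),get_obs()["contact_force"].round(1))
E
```

```text
[0.5156 0.0841 0.2828] [ 0.2  0.6 -0.8]
```

View pics/above.png

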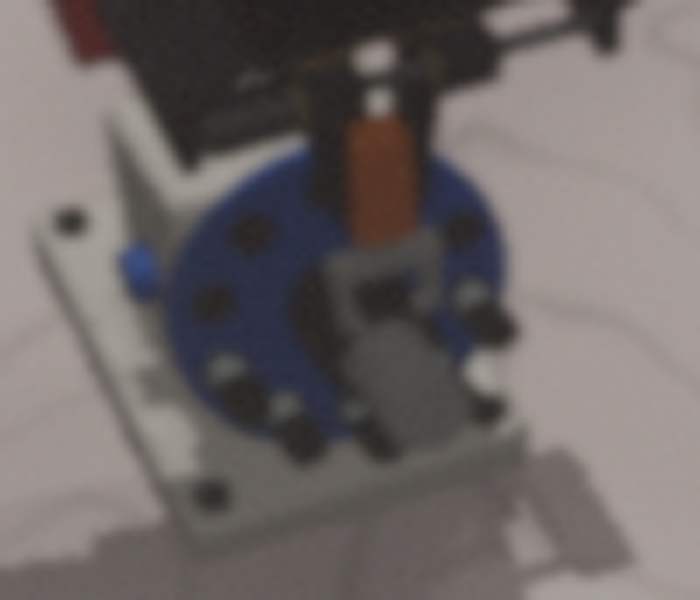

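The clip, with its crown at (385,250), straddles the groove just behind the cap at (400,380) and looks laterally centred. I'll go down along the clip's axis.

>>> jog_arm([
  [0.2,-1.3,-4.8,0,15],
  [0.5,-2.6,-9.7,0,15],
  [0.5,-2.6,-9.7,0,15],
])

```text
time_s: 12.98
tcp_pos: [0.5159, 0.0812, 0.272]
ee_rot: [-0.0, 0.639, 0.769, -0.0]
contact_force: [0.6, -3.8, -1.3]
finger_gap: 0.0236
grasp_force: 30.0
```

>>> jog_arm([
  [0.1,-0.5,-1.9,0,15],
  [0.2,-1.0,-3.9,0,15],
  [0.2,-1.0,-3.9,0,15],
])

```text
time_s: 13.35
tcp_pos: [0.5158, 0.0804, 0.2688]
ee_rot: [-0.0, 0.639, 0.769, -0.0]
contact_force: [-3.2, -5.3, 4.1]
finger_gap: 0.0234
grasp_force: 30.0
```

>>> jog_arm([
  [-0.3,-1.2,0.3,0,15],
  [-0.3,-1.2,0.3,0,15],
])

```text
time_s: 13.6
tcp_pos: [0.5155, 0.0796, 0.2688]
ee_rot: [-0.001, 0.639, 0.769, -0.0]
contact_force: [-3.5, 1.3, 2.2]
finger_gap: 0.0239
grasp_force: 30.0
```

>>> jog_arm([
  [-0.8,0,0,0,15],
  [-0.8,-0.4,-1.5,0,15],
  [-0.8,-0.4,-1.5,0,15],
])

```text
time_s: 13.98
tcp_pos: [0.5152, 0.0791, 0.2676]
ee_rot: [0.0, 0.639, 0.769, 0.0]
contact_force: [-1.1, 1.7, 2.5]
finger_gap: 0.0234
grasp_force: 30.0
```

>>> jog_arm([
  [0.1,-0.5,-2,0,15],
  [0.1,-0.5,-2,0,15],
])

```text
time_s: 14.22
tcp_pos: [0.5153, 0.0786, 0.2656]
ee_rot: [0.0, 0.639, 0.769, 0.0]
contact_force: [-1.1, -0.1, 3.2]
finger_gap: 0.0241
grasp_force: 30.0
```

>>> jog_arm([
  [0.1,-0.5,-2,0,15],
  [0.1,-0.5,-2,0,15],
])

```text
time_s: 14.48
tcp_pos: [0.5153, 0.078, 0.2634]
ee_rot: [0.0, 0.639, 0.769, 0.0]
contact_force: [-1.5, 0.4, 2.2]
finger_gap: 0.0237
grasp_force: 30.0
```

>>> jog_arm([
  [0.1,-0.5,-2,0,15],
  [0.1,-0.5,-2,0,15],
])

```text
time_s: 14.72
tcp_pos: [0.5154, 0.0774, 0.2612]
ee_rot: [0.0, 0.639, 0.769, -0.0]
contact_force: [-0.3, -0.1, -1.7]
finger_gap: 0.0237
grasp_force: 30.0
```

>>> jog_arm([
  [0.1,-0.5,-2,0,15],
  [0.1,-0.5,-2,0,15],
])

```text
time_s: 14.98
tcp_pos: [0.5154, 0.0769, 0.259]
ee_rot: [-0.0, 0.639, 0.769, -0.0]
contact_force: [-0.2, 0.1, -3.3]
finger_gap: 0.0238
grasp_force: 30.0
```

>>> jog_arm([
  [0.1,-0.5,-2,0,15],
  [0.1,-0.5,-2,0,15],
])

```text
time_s: 15.22
tcp_pos: [0.5155, 0.0763, 0.2569]
ee_rot: [-0.0, 0.639, 0.769, -0.0]
contact_force: [-0.5, -1.4, -6.0]
finger_gap: 0.0238
grasp_force: 30.0
```

>>> jog_arm([
  [0.1,-0.5,-2,0,15],
  [0.1,-0.5,-2,0,15],
])

```text
time_s: 15.48
tcp_pos: [0.5155, 0.0759, 0.255]
ee_rot: [-0.0, 0.639, 0.769, -0.0]
contact_force: [0.8, -1.5, -6.8]
finger_gap: 0.0238
grasp_force: 30.0
```

The force now pulls downward, so the legs are snapping under. I'll carry on until it bottoms.

>>> jog_arm([
  [0.1,-0.5,-2,0,15],
  [0.1,-0.5,-2,0,15],
])

```text
time_s: 15.72
tcp_pos: [0.5157, 0.0755, 0.2532]
ee_rot: [-0.0, 0.639, 0.769, -0.0]
contact_force: [-0.3, -0.2, -6.5]
finger_gap: 0.0238
grasp_force: 30.0
```

>>> jog_arm([
  [0.1,-0.5,-2,0,15],
  [0.1,-0.5,-2,0,15],
])

```text
time_s: 15.98
tcp_pos: [0.5158, 0.0751, 0.2514]
ee_rot: [-0.0, 0.639, 0.769, 0.0]
contact_force: [-0.4, 1.7, -3.1]
finger_gap: 0.0239
grasp_force: 30.0
```

>>> jog_arm([
  [0.1,-0.3,-1,0,15],
  [0.1,-0.3,-1,0,15],
])

```text
time_s: 16.23
tcp_pos: [0.5159, 0.075, 0.251]
ee_rot: [-0.0, 0.639, 0.769, 0.0]
contact_force: [-2.8, 4.3, 5.6]
finger_gap: 0.0241
grasp_force: 30.0
```

>>> jog_arm([
  [0.1,-0.5,-1,0,15],
  [0.1,-0.5,-1,0,15],
])

```text
time_s: 16.48
tcp_pos: [0.5159, 0.0749, 0.2508]
ee_rot: [0.0, 0.639, 0.769, 0.001]
contact_force: [-5.7, 8.2, 14.7]
finger_gap: 0.024
grasp_force: 30.0
```

>>> jog_arm([
  [-0.1,-0.5,-1,0,15],
  [-0.1,-0.5,-1,0,15],
])

```text
time_s: 16.73
tcp_pos: [0.5159, 0.0747, 0.2506]
ee_rot: [0.0, 0.639, 0.769, 0.001]
contact_force: [-9.2, 10.4, 25.1]
finger_gap: 0.0238
grasp_force: 30.0
```

>>> jog_arm([
  [-1,1,0,0,15],
  [-1,1,0,0,15],
])

```text
time_s: 16.98
tcp_pos: [0.5156, 0.075, 0.2506]
ee_rot: [0.001, 0.639, 0.769, 0.001]
contact_force: [-5.3, 4.4, 19.8]
finger_gap: 0.0241
grasp_force: 30.0
```

>>> jog_arm([
  [-0.6,0,-0.8,0,15],
  [-0.6,0,-0.8,0,15],
])

```text
time_s: 17.23
tcp_pos: [0.5154, 0.075, 0.2506]
ee_rot: [0.002, 0.639, 0.769, 0.002]
contact_force: [-5.3, 4.1, 27.4]
finger_gap: 0.0237
grasp_force: 30.0
```

>>> jog_arm([
  [0.7,-0.3,2,0,15],
  [0.7,-0.3,2,0,50],
  [0.7,-0.3,2,0,50],
  [0.7,-0.3,2,0,50],
  [0.7,-0.3,2,0,50],
  [0.7,-0.3,2,0,50],
  [0.7,5,25,0,50],
  [0.7,10,60,0,50],
  [0.7,10,100,0,50],
])

```text
time_s: 18.35
tcp_pos: [0.5149, 0.0849, 0.3484]
ee_rot: [-0.0, 0.639, 0.769, -0.0]
contact_force: [0.1, -0.9, -0.0]
finger_gap: 0.0502
grasp_force: 0.0
```

>>> jog_arm([
  [0,10,10,0,50],
  [-330,500,0,62,50],
  [-330,500,0,62,50],
  [-330,500,0,62,50],
  [-330,500,0,62,50],
  [-330,500,0,62,50],
  [-330,500,0,62,50],
  [-330,500,0,62,50],
  [-330,500,0,62,50],
  [-330,500,0,62,50],
  [-330,500,0,62,50],
  [-330,500,0,62,50],
])

```text
time_s: 19.85
tcp_pos: [0.1834, 0.5858, 0.346]
ee_rot: [-0.0, 0.15, 0.989, -0.001]
contact_force: [-0.3, 0.2, 0.0]
finger_gap: 0.0501
grasp_force: 0.0
```

```bash
python3 - <<'E'
from h import *
A=avg("side",6);B=avg("top",6)
a=cv2.resize(A["pixels"][170:260,260:350],(400,400),interpolation=2);b=cv2.resize(B["pixels"][220:280,290:350],(400,400),interpolation=2)
cv2.imwrite("pics/final.png",np.hstack([a,b])[...,::-1])
G=np.array([.5195,.0602,.1343]);c,s=np.cos(np.radians(15)),np.sin(np.radians(15));d=np.array([-.185,.983])
for n,im in(("side",A),("top",B)):
    P=cloud(im);hsv=cv2.cvtColor(im["pixels"],cv2.COLOR_RGB2HSV).astype(int)
    D=P-G;h=D[...,0]*d[0]+D[...,1]*d[1];l=D[...,0]*d[1]-D[...,1]*d[0];z=D[...,2]
    S=h*c-z*s;Rr=h*s+z*c
    m=(hsv[...,1]>100)&(hsv[...,0]<20)&(abs(l)<.04)&(abs(S)<.04)&(Rr>.025)&(Rr<.12)
    print(n,m.sum(),"r",np.percentile(Rr[m],[2,50,98]).round(4),"s",np.percentile(S[m],[2,50,98]).round(4),"l",np.percentile(l[m],[2,50,98]).round(4),"ds/dr",np.polyfit(Rr[m],S[m],1).round(3))
E
```

```text
side 166 r [0.0352 0.0645 0.0801] s [-0.0147 -0.0117  0.0038] l [-0.0142 -0.0039  0.0079] ds/dr [ 0.107 -0.017]
top 99 r [0.0487 0.0794 0.0832] s [-0.0128 -0.0054  0.0062] l [-0.0136 -0.0032  0.0091] ds/dr [ 0.263 -0.025]
```

View pics/final.png

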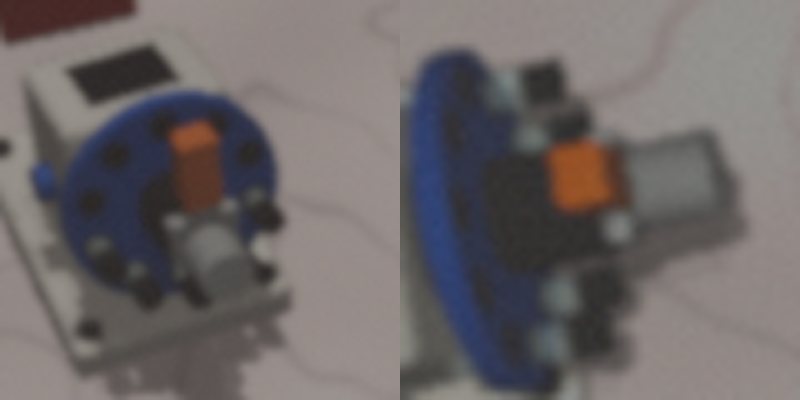

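The final pictures show the clip upright in the groove between hub and cap (side (195,170), top (580,175)). The top of its grip is 80 mm above the axis, as it should be when seated. Rotor home, robot clear.

```bash
python3 -c "
from plant import order; print(order.close_job())"
```

```text
the job is handed in; nothing more can be done
None
```

The job is handed in: the rotor is pushed home, the clip snapped into the groove and bottomed under a press of about 28 N, and the arm is clear of everything, at about 20 s on the robot's clock; no verdict came back.

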